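Refit the knob of a variable transformer and turn it to zero

ROBOT

A 7-joint arm with a two-finger parallel gripper is mounted at the origin on a cart in front of the work surface, level with it; the furniture and walls round the work are solid. World frame = base frame: x ahead of the robot, y to its left, z up, the work surface at z = 0. Lengths are in m, angles in degrees, forces in N, time in s.
With the tool pointing down it reaches from about 0.425 to 0.875 m from the base axis. Payload 4.7 kg.
Tool frame: the origin (TCP) lies midway between the tips of the shut fingers; the grasp point (between the pads) lies 19 mm behind it; y points along the fingers, x is the direction in which the jaws open and shut, and the axes are right-handed (so a half turn about y gives the same grasp; the last joint's range is limited). The gripper opens to 87 mm and grips with 3 to 60 N. Pads are 19 mm wide; open, the fingers measure 117 mm over their backs; the gripper's body (75 mm by 190 mm) begins 51 mm behind the grasp point.
Start: joints at [-70.525, 18.392, -4.016, 83.108, 1.295, 78.541, -3.26], TCP at [0.208, 0.616, 0.223] pointing down, gripper open.
Joint ranges: [-163.93, 163.93], [-17.29, 119.83], [-79.2, 71.16], [3.27, 140.29], [-89.18, 269.18], [5.43, 117.66], [-154.24, 154.24]. Speed limits (degrees/s): [147.25, 147.25, 180, 180, 180, 180, 180].

INTERFACE

Orientations are given as [roll, pitch, yaw] about the fixed x, y, z axes, in that order (R = Rz(yaw) Ry(pitch) Rx(roll)).
In Python, from cell import env gives the robot as it stands.
- The arm moves only by the tool carry_out, never from a script. Its argument "targets" is a list of rows, each a list of 2 entries, a list of its own where there are three numbers: the shift along the tool's x, y, z in mm, then the turn, a rotation vector about the tool's x, y, z in degrees. A call has 1 to 12 rows; each row shifts and turns the commanded pose from where the row before left it, along the tool's axes as they then stand; what a row does not reach is not made up. A row lasts 1/10 s, in which the tool goes at most 50 mm and 8.59 degrees, less where a joint would pass 70% of its speed; a pose out of reach is approached as far as the arm can. A call with a gripper value outside its range is refused whole. "jaw" is the opening, from 0 (shut) to 1 (fully open), set as the call begins (left out, the last holds). The fingers move at their own pace and stop on an object; "squeeze" is the grip in N (left out, the last holds). Time passes only in rows, so rows that do not move let the fingers close. It gives the time, the measured TCP pose, the force and the opening at its end, in the units of the state.
- env.get_obs(): the state, without advancing time (a new reading comes with each control period).
- env.read_camera(name): name is "scene" or "top" or "wrist"; returns the picture (400x640x3 uint8, red, green, blue); there is no depth.
- env.get_calibration(name): a dict with "fx", "fy", "cx", "cy" (pixels), "R" (3x3) and "t" (3): a world point X has camera coordinates R X + t; the wrist camera has in their place "hand_eye" (4x4, takes a point from camera to tool coordinates, whose origin is the TCP and whose axes are the tool frame's). Camera axes: x right, y down, z forward; pixel columns grow to the right and rows downward; lengths in m; the calibration is good to about 2 mm. A picture is of the moment at which its call begins: read the wrist's pose just before it. get_calibration takes no time and is no camera call.
- env.sign_off(): hands the job in, once; it reports no verdict.
Trained networks look in the newest picture that a camera, given by its name, has taken for a name from the list of things; names that differ only in an ending like _2 or _b are one class to them, and where a whole thing is asked for, a point or a joint stands for the part that bears it (a point fixed in the world has none). Each returns a list of dicts, best first, with "p" (0 to 1); they miss things now and then, are a little off and sometimes report something else, mostly with a low value. They report only what shows in the picture. A call takes as long as a camera call. They do not tell look-alikes from the thing itself.
- env.outline_of(camera, label): "mask" (400x640 bool, what is visible of it) and "xy" ([column, row] in pixels, amid what is visible of it).
The state is a dict: "time_s": time; "qpos": joint angles; "joint_velocities": joint speeds; "effort": joint torques, N m; "tool_pos": TCP position; "tool_rot": TCP orientation; "force": force on the tool from outside, world axes, zero at the start; "wrist_torque": the same for the moment, N m; "grip_width": finger opening in m.
Only numpy, scipy, OpenCV 4.12 (cv2) and the standard library are available. Lean on these libraries where they do the work, as an engineer would, in place of code of your own. Each camera call takes 0.05 s, during which the arm holds its last target.

TASK

The control knob has come off the variable transformer on the bench. Put it back on its D-shaft: feel for the angle at which the flat in its bore meets the flat of the shaft, never forcing it, and push it fully home until it snaps in. Then turn the dial back down to zero, pointer on the zero mark, and let go, leaving the other things on the bench as they are.

Things in the scene. Friction and masses are not known exactly. Their poses are not given: they have to be found in the camera images.
- knob: Loose grey control knob, about 110 g, on the bench, bore down. Origin: on its axis at the underside of its skirt; z up, x along the bar grip to the pointer nose. Round skirt 45 mm across, from the underside to 9 mm up; on it a bar grip 20 mm thick (along y), 44 mm long (along x), 9 to 31 mm above the underside, with a white index line; pinch it across the 20 mm.
- knob_nose (a point): Tip of the knob's pointed nose: 27 mm from the knob's axis along its x, 7.5 mm above its underside.
- knob_bore (a point): Centre of the bore's mouth, 4 mm above the underside, inside the hollow skirt. D-shaped bore 13 mm across, mouth funnelled from about 17 mm, blind end 18.5 mm above the underside. Its flat is a lip on the nose (+x) side, 2.9 mm from the axis, 6 to 10.5 mm above the underside; above the lip the bore is round, and the shaft's spring snaps out there.
- transformer: Bench variable transformer, fixed: grey steel housing 170 (x) by 150 (y) by 95 mm high. Origin: centre of its underside; x points to its rear, away from the face with switch and socket; z up. On its flat top an aluminium dial plate, 108 mm across, upper face 95 mm above the bench, graduated over 300 degrees from zero at the front left, rising clockwise seen from above.
- shaft_top (a point): Top end of the bare steel D-shaft, on its axis, 115 mm above the bench. 12 mm across, standing 20 mm above the dial plate, edge slightly chamfered, one flat 2.4 mm from its axis: 0.5 mm of play all round in the bore, about 5 degrees either way. Stiff to turn (0.05 Nm): a light push (3 to 6 N) and turn of the knob on its end does not carry it round. More than 40 N on it does damage.
- shaft_foot (a point): Shaft's axis at the dial plate. The flat's direction is not measured: it, and so the nose of a fitted knob, points 23 to 149 degrees clockwise (from above) of the zero mark. At a wrong angle the bore's lip rests on the shaft's end, skirt 14 mm above the plate. A leaf spring on the flat, met at 10.5 mm, takes 8 to 15 N to pass, then snaps; fully home the skirt is 1.5 mm above the plate.
- zero_mark (a point): Point on the dial plate 27 mm from the shaft's axis, at the inner end of the zero mark (a broad black wedge pointing inwards at the front left, 150 degrees from the transformer's x towards its y). The nose tip of a knob set to zero is right above it; there the shaft comes to a firm stop.
- wash_bottle: Bystander: squeeze wash bottle with bent spout, 66 mm across, 173 mm high, origin under its centre.
- lab_timer: Bystander: flat laboratory timer with three buttons, 64 x 62 x 20 mm, origin under its centre.
- reagent_bottle: Bystander: small white reagent bottle with red cap, 44 mm across, 74 mm high, origin under its centre.
Mind the look-alikes: they are no part of the job. What is shaped like the knob but orange is not meant.

How it is judged (in metres and radians):
On the way:
1. the knob is on the shaft, pushed home until it has snapped in (z of knob in the frame of transformer below 0.0979 m and horizontal distance between knob and shaft_top below 0.002 m and angle between the z axis of knob and the z axis of transformer, either way round below 0.08 rad), for 0.2 s.
At the end, for the whole second after the job is handed in: The knob sits fully home on the shaft (skirt underside no more than 2.9 mm above the dial plate, i.e. snapped in, within 2 mm of the shaft's axis and upright within 0.08 rad), its nose tip within 4.5 mm of the zero mark in plan (about 9 degrees), at rest (all of step 1 and horizontal distance between knob_nose and zero_mark below 0.0045 m and linear speed of knob below 0.01 m/s); the robot touches nothing.
It fails at once if the knob is forced: more than 40 N between knob and transformer or its shaft (contact force between knob and transformer above 40 N).
It fails at once if the gripper presses on the transformer with more than 40 N (contact force between the fingers and transformer above 40 N).
It fails at once if the wash bottle is moved by more than 2 cm (distance of wash_bottle from where it was at the start of the episode above 0.02 m).
It fails at once if the timer is moved by more than 2 cm (distance of lab_timer from where it was at the start of the episode above 0.02 m).
It fails at once if the reagent bottle is moved by more than 2 cm (distance of reagent_bottle from where it was at the start of the episode above 0.02 m).
It also fails if it takes over 67 s, if anything falls off the work surface, if the arm or the gripper's body presses on something with over 40 N, if the wrist force passes 120 N, or if a joint passes its speed limit or range.

## Working session

There is one attempt and no reset: what is moved stays moved. The work goes in short steps, Python scripts to look and compute and a tool call to move; the robot and the scene stay as the last step left them, time stands still between calls to the robot, and variables do not carry over. Pictures are saved under pics/ and viewed, and the job is handed in when it is done.

Besides the shell and the picture viewer there is one more tool, called after "Emit:" as name(argument=value, ...) on one line, values as JSON. carry_out: Moves the arm, as the interface text tells. Its arguments: {"type":"object","properties":{"targets":{"type":"array","items":{"type":"array"}},"jaw":{"type":"number"},"squeeze":{"type":"number"}},"required":["targets"]}

```bash
ls; mkdir -p pics
cat > h.py <<'E'
import numpy as np, cv2
from cell import env
def save(n,name):
    im=env.read_camera(n); cv2.imwrite(f'pics/{name}.png',im[:,:,::-1]); return im
def rpy(r):
    a,b,c=np.radians(r)
    cx,sx,cy,sy,cz,sz=np.cos(a),np.sin(a),np.cos(b),np.sin(b),np.cos(c),np.sin(c)
    return np.array([[cz,-sz,0],[sz,cz,0],[0,0,1]])@np.array([[cy,0,sy],[0,1,0],[-sy,0,cy]])@np.array([[1,0,0],[0,cx,-sx],[0,sx,cx]])
def cam(n):
    c=env.get_calibration(n)
    if 'hand_eye' in c:
        o=env.get_obs(); T=np.eye(4); T[:3,:3]=rpy(o['tool_rot']); T[:3,3]=o['tool_pos']
        W=T@np.array(c['hand_eye']); R=W[:3,:3].T; t=-R@W[:3,3]
    else: R=np.array(c['R']); t=np.array(c['t'])
    return c['fx'],c['fy'],c['cx'],c['cy'],R,t
def ray(n,uv,z,C=None):
    fx,fy,cx,cy,R,t=C or cam(n)
    d=R.T@np.array([(uv[0]-cx)/fx,(uv[1]-cy)/fy,1]); o=-R.T@t
    return o+d*(z-o[2])/d[2]
def proj(n,X,C=None):
    fx,fy,cx,cy,R,t=C or cam(n)
    p=R@np.array(X)+t; return np.array([fx*p[0]/p[2]+cx,fy*p[1]/p[2]+cy])
E
python3 - <<'E'
from h import *
o=env.get_obs(); print(o)
print(rpy(o['tool_rot']))
save('top','top0'); save('scene','scene0'); save('wrist','wrist0')
for c in ['top','scene']:
  print(c,env.get_calibration(c))
print(env.get_calibration('wrist'))
for n in ['knob','transformer','shaft_top','zero_mark','wash_bottle','reagent_bottle','lab_timer']:
  try:
    print(n,[(d['xy'],round(d['p'],2)) for d in env.outline_of('top',n)])
  except Exception as e: print(n,e)
E
```

```text
pics
{'time_s': 0.0, 'qpos': array([-70.52321329,  18.44044031,  -4.0153425 ,  83.17673185,
         1.29512493,  78.5413016 ,  -3.26108106]), 'joint_velocities': array([-0.02307015, -0.03429632, -0.01849598, -0.15309931,  0.12483206,
        0.07938742,  0.01600716]), 'effort': array([-4.64404475e-04, -4.91294575e+01, -4.04298278e-01, -3.12526846e+01,
       -6.38725958e-02,  4.38307668e-02,  1.67934240e-04]), 'tool_pos': array([0.20793255, 0.6152388 , 0.22142982]), 'tool_rot': array([-90.0060529 ,   0.11322003,  71.33176211]), 'force': array([-0.2563486 ,  0.33947027, -0.21461086]), 'wrist_torque': array([-0.00091753,  0.00794383, -0.02797058]), 'grip_width': 0.08710279845827937}
[[ 3.20087227e-01 -5.32428237e-04 -9.47387927e-01]
 [ 9.47386015e-01 -1.90591129e-03  3.20087653e-01]
 [-1.97606105e-03 -9.99998042e-01 -1.05642794e-04]]
top {'fx': 454.83934782458067, 'fy': 454.83934782458067, 'cx': 320.7044370073203, 'cy': 196.67557169038827, 'R': array([[-0.01839769, -0.99970724,  0.0157147 ],
       [-0.98774014,  0.01573607, -0.15531189],
       [ 0.15501913, -0.01837942, -0.98774048]
[... 418 characters left out ...]
, 'cx': 316.9061734058526, 'cy': 201.17555050990768, 'hand_eye': array([[ 9.99999958e-01, -1.88242731e-06,  2.91234128e-04,
        -3.73686633e-04],
       [-2.81464737e-04, -2.63152385e-01,  9.64754240e-01,
        -1.61608523e-01],
       [ 7.48228758e-05, -9.64754281e-01, -2.63152375e-01,
         7.17829995e-02],
       [ 0.00000000e+00,  0.00000000e+00,  0.00000000e+00,
         1.00000000e+00]])}
knob [([284.0, 227.4], 0.44)]
transformer [([364.1, 215.9], 0.75)]
shaft_top [([361.2, 217.4], 0.6)]
zero_mark [([364.4, 217.2], 0.88)]
wash_bottle [([352.0, 144.6], 0.9)]
reagent_bottle [([201.8, 211.5], 0.66), ([365.3, 215.8], 0.29)]
lab_timer [([419.3, 218.7], 0.8), ([362.1, 219.4], 0.38)]
```

View pics/top0.png

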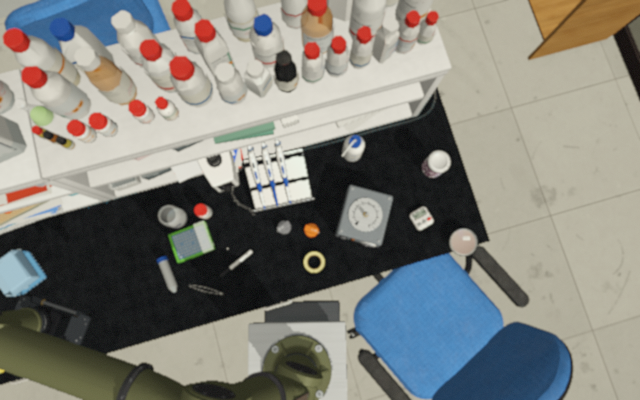

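View pics/scene0.png

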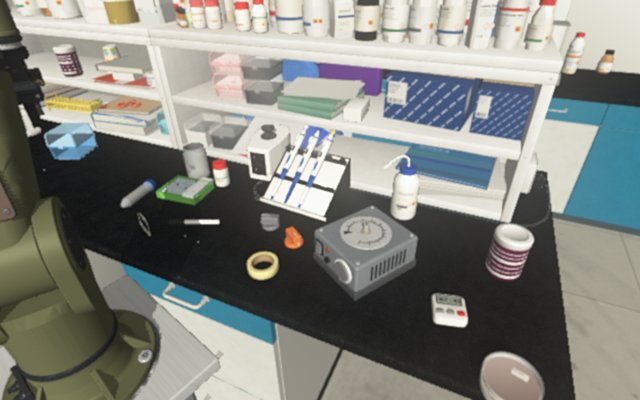

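View pics/wrist0.png

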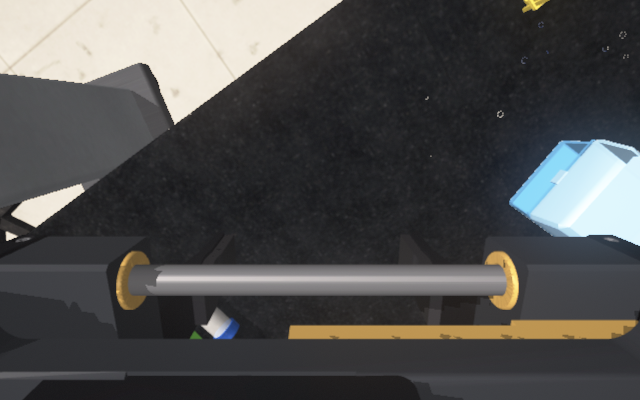

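Run:
```python
import cv2
im=cv2.imread('pics/top0.png'); cv2.imwrite('pics/top0c.png',cv2.resize(im[130:290,170:450],None,fx=2.8,fy=2.8,interpolation=cv2.INTER_CUBIC))
```

```text
(no output)
```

View pics/top0c.png

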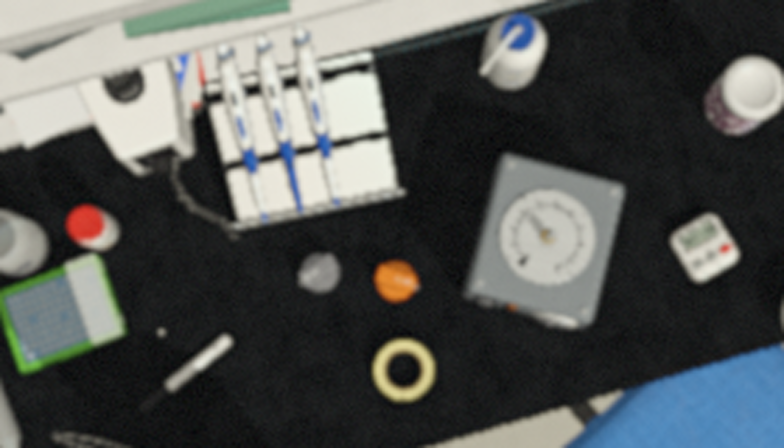

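```bash
cat > m.py <<'E'
from h import *
E
python3 - <<'E'
from h import *
for nm,uv,z in [('knob',(284,227.4),.016),('knobside',(284,227.4),.031),('shaft',(170+546/2.8,130+237/2.8),.105),('zero',(170+523/2.8,130+260/2.8),.095),
 ('orange',(312,230),.015),('wash',(353,149),.08),('timer',(421,218),.02),('c1',(170+503/2.8,130+155/2.8),.095),('c2',(170+624/2.8,130+184/2.8),.095),('c3',(170+589/2.8,130+326/2.8),.095),('c4',(170+467/2.8,130+295/2.8),.095),('pip',(170+403/2.8,130+192/2.8),.02),('tape',(314,262),.01)]:
  print(nm,ray('top',uv,z).round(4))
o=env.get_obs();print(o['time_s'])
E
```

```text
knob [0.4599 0.0371 0.016 ]
knobside [0.4585 0.0361 0.031 ]
shaft [ 0.488  -0.2252  0.105 ]
zero [ 0.4633 -0.1993  0.095 ]
orange [ 0.4497 -0.0564  0.015 ]
wash [ 0.7093 -0.1958  0.08  ]
timer [ 0.4833 -0.4232  0.02  ]
c1 [ 0.5849 -0.18    0.095 ]
c2 [ 0.5489 -0.3182  0.095 ]
c3 [ 0.3874 -0.2716  0.095 ]
c4 [ 0.4247 -0.1347  0.095 ]
pip [ 0.5551 -0.0645  0.02  ]
tape [ 0.3437 -0.0614  0.01  ]
0.5
```

```bash
cat >> h.py <<'E'
from scipy.spatial.transform import Rotation as Ro
def plan(goal,yaw,n,start=None):
    """straight path in n rows, tool down, yaw of tool x in world; prints per-row tool shifts"""
    o=env.get_obs(); p=np.array(o['tool_pos']) ; R=rpy(o['tool_rot'])
    g=Ro.from_euler('xyz',[-90,0,yaw],degrees=True).as_matrix()
    dr=Ro.from_matrix(R.T@g).as_rotvec(degrees=True)
    print('total rotvec',dr.round(2),'T',round(o['time_s'],2))
    step=(np.array(goal)-p)/n
    for i in range(n):
        Rc=R@Ro.from_rotvec(dr*i/n,degrees=True).as_matrix()
        print([ (Rc.T@step*1000).round(1).tolist(), (dr/n).round(2).tolist()])
E
python3 - <<'E'
from h import *
plan((.46,.037,.20),5,14)
E
```

```text
total rotvec [ 0.   66.34  0.  ] T 0.5
[[-33.4, 1.6, -30.3], [0.0, 4.74, 0.0]]
[[-30.8, 1.6, -32.9], [0.0, 4.74, 0.0]]
[[-28.0, 1.6, -35.4], [0.0, 4.74, 0.0]]
[[-25.0, 1.6, -37.6], [0.0, 4.74, 0.0]]
[[-21.8, 1.6, -39.5], [0.0, 4.74, 0.0]]
[[-18.4, 1.6, -41.2], [0.0, 4.74, 0.0]]
[[-15.0, 1.6, -42.5], [0.0, 4.74, 0.0]]
[[-11.4, 1.6, -43.6], [0.0, 4.74, 0.0]]
[[-7.8, 1.6, -44.4], [0.0, 4.74, 0.0]]
[[-4.1, 1.6, -44.9], [0.0, 4.74, 0.0]]
[[-0.3, 1.6, -45.1], [0.0, 4.74, 0.0]]
[[3.4, 1.6, -45.0], [0.0, 4.74, 0.0]]
[[7.1, 1.6, -44.5], [0.0, 4.74, 0.0]]
[[10.7, 1.6, -43.8], [0.0, 4.74, 0.0]]
```

Emit:
carry_out(targets=[[[-33.4,1.6,-30.3],[0,4.74,0]],[[-30.8,1.6,-32.9],[0,4.74,0]],[[-28,1.6,-35.4],[0,4.74,0]],[[-25,1.6,-37.6],[0,4.74,0]],[[-21.8,1.6,-39.5],[0,4.74,0]],[[-18.4,1.6,-41.2],[0,4.74,0]],[[-15,1.6,-42.5],[0,4.74,0]],[[-11.4,1.6,-43.6],[0,4.74,0]],[[-7.8,1.6,-44.4],[0,4.74,0]],[[-4.1,1.6,-44.9],[0,4.74,0]]], jaw=1)

```text
time_s: 1.5
tool_pos: [0.3884, 0.2005, 0.2069]
tool_rot: [-90.0, -0.1, 23.8]
force: [1.1, -0.3, 0.3]
grip_width: 0.0871
```

Emit:
carry_out(targets=[[[-0.3,1.6,-45],[0,4.74,0]],[[3.4,1.6,-45],[0,4.74,0]],[[7.1,1.6,-44.5],[0,4.74,0]],[[10.7,1.6,-43.8],[0,4.74,0]],[[0,0,0],[0,0,0]]])

```text
time_s: 2.0
tool_pos: [0.4615, 0.0302, 0.2006]
tool_rot: [-90.1, -0.1, 4.3]
force: [-0.9, -0.9, -0.7]
grip_width: 0.087
```

Run:
```python
from h import *
o=env.get_obs(); print({k:np.round(o[k],3) for k in ['time_s','qpos','tool_pos','tool_rot','force']})
save('wrist','w1')
for d in env.outline_of('wrist','knob'):
    print(d['xy'],d['p'],ray('wrist',d['xy'],.02))
print(proj('wrist',(.46,.037,.03)))
```

```text
{'time_s': np.float64(2.0), 'qpos': array([-37.544,  -5.522,  28.911, 111.308,   2.908,  73.454,  -5.272]), 'tool_pos': array([0.462, 0.03 , 0.201]), 'tool_rot': array([-90.113,  -0.104,   4.298]), 'force': array([-0.895, -0.862, -0.711])}
[316.6, 170.3] 0.66 [0.45853722 0.04815565 0.02      ]
[302.2, 248.1] 0.64 [ 0.44991569 -0.04067273  0.02      ]
[317.10184443 182.80509068]
```

View pics/w1.png

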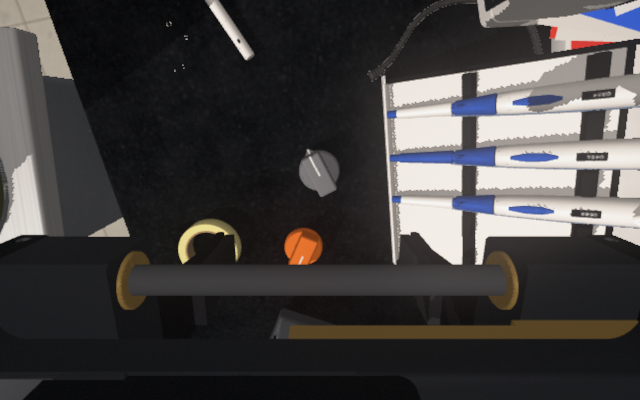

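Run:
```python
from h import *
o=env.get_obs(); print(o['tool_pos'],o['tool_rot'])
im=save('wrist','w2')
cv2.imwrite('pics/w2c.png',cv2.resize(im[130:290,260:380,::-1],None,fx=5,fy=5,interpolation=cv2.INTER_CUBIC)[:600])
m=env.outline_of('wrist','knob')[0]
mk=m['mask'].astype('uint8'); c,_=cv2.findContours(mk,0,1); 
ys,xs=np.nonzero(mk); print(m['xy'],xs.min(),xs.max(),ys.min(),ys.max())
for u,v,z in [(xs.mean(),ys.mean(),.015)]: print(ray('wrist',(u,v),z))
```

```text
[0.45985682 0.03624045 0.20029102] [-8.99576467e+01 -5.07083941e-03  4.84522557e+00]
[320.7, 180.6] 300 340 156 202
[0.46282663 0.04156454 0.015     ]
```

View pics/w2c.png

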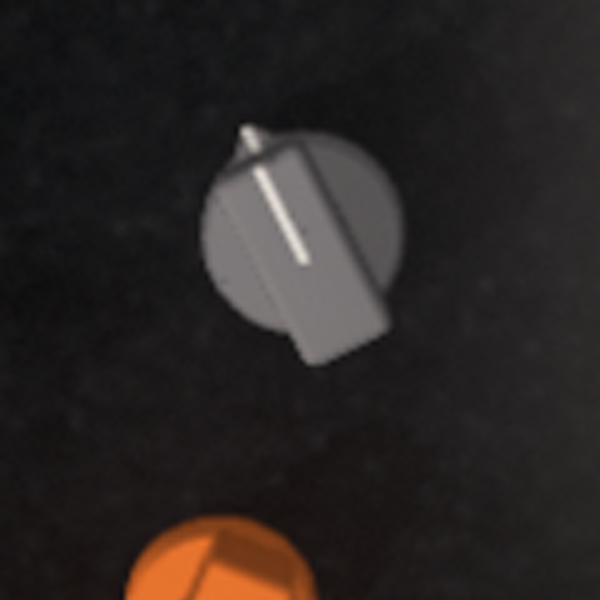

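Run:
```python
from h import *
f=lambda a,b,z: ray('wrist',(260+a/5,130+b/5),z)
n=f(246,128,.0075); c=f(304,232,.009); l1=f(256,172,.031); l2=f(305,263,.031)
e1=f(298,148,.031);e2=f(388,325,.031);e3=f(316,365,.031)
ang=lambda v:np.degrees(np.arctan2(v[1],v[0]))
print(n,c,l1,l2,e2,e3); print(ang(n-c),np.linalg.norm((n-c)[:2]),ang(l1-l2),ang(e1-e2))
print('end mid',(e2+e3)/2, 'width',np.linalg.norm(e2-e3),np.linalg.norm(e1-e2))
```

```text
[0.44888626 0.06316145 0.0075    ] [0.46331513 0.04200096 0.009     ] [0.45189355 0.057566   0.031     ] [0.46346094 0.03979756 0.031     ] [0.48175401 0.02829914 0.031     ] [0.46773724 0.01843578 0.031     ]
124.2892023868498 0.025611686246859357 123.06444070007869 122.10845692323481
end mid [0.47474562 0.02336746 0.031     ] width 0.01713930098568587 0.041140613810181324
```

Run:
```python
from h import *
im=cv2.imread('pics/scene0.png'); cv2.imwrite('pics/s0c.png',cv2.resize(im[110:300,230:430],None,fx=3.5,fy=3.1,interpolation=cv2.INTER_CUBIC)[:600])
for z in (0,.05,.1): print(z,ray('wrist',(383,77),z),ray('wrist',(397,262),z))
print()
for z in (0,.05,.1): print(z,ray('top',(170+210/2.8,130+95/2.8),z),ray('top',(170+240/2.8,130+228/2.8),z),ray('top',(170+405/2.8,130+192/2.8),z),ray('scene',(271,195),z),ray('scene',(326,215),z))
```

```text
0 [0.51786775 0.14959294 0.        ] [ 0.56392153 -0.05513351  0.        ]
0.05 [0.50888691 0.14401563 0.05      ] [ 0.54857667 -0.03242034  0.05      ]
0.1 [0.49990607 0.13843832 0.1       ] [ 0.53323181 -0.00970718  0.1       ]

0 [0.6828368  0.17110057 0.        ] [0.51723708 0.13362151 0.        ] [ 0.55816775 -0.06701803  0.        ] [0.56266648 0.14057065 0.        ] [ 0.58545083 -0.0447585   0.        ]
0.05 [0.67113329 0.16360032 0.05      ] [0.51092517 0.12734151 0.05      ] [ 0.55052322 -0.06676561  0.05      ] [0.51142054 0.08118171 0.05      ] [ 0.53221702 -0.08797798  0.05      ]
0.1 [0.65942978 0.15610007 0.1       ] [0.50461327 0.1210615  0.1       ] [ 0.54287869 -0.06651319  0.1       ] [0.46017459 0.02179277 0.1       ] [ 0.4789832  -0.13119746  0.1       ]
```

View pics/s0c.png

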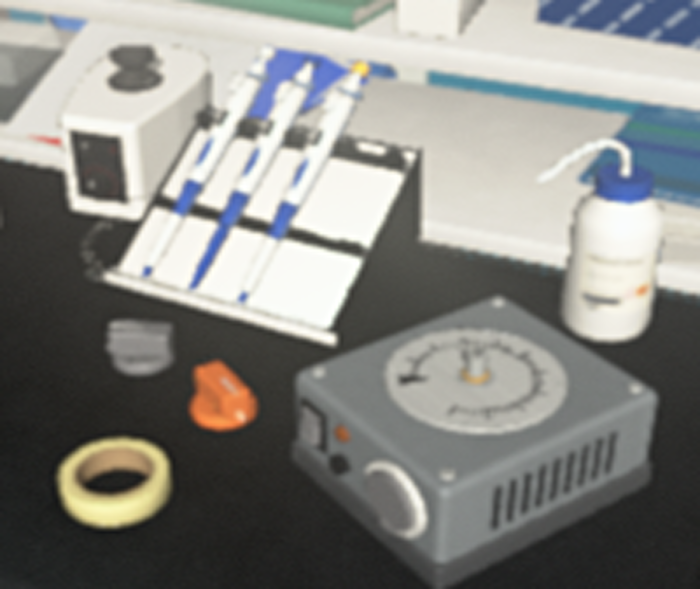

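Run:
```python
from h import *
plan((.463,.042,.06),33,5)
```

```text
total rotvec [-4.00e-02 -2.79e+01  1.00e-02] T 2.2
[[0.8, 28.0, 0.7], [-0.01, -5.58, 0.0]]
[[0.8, 28.0, 0.6], [-0.01, -5.58, 0.0]]
[[0.9, 28.0, 0.5], [-0.01, -5.58, 0.0]]
[[0.9, 28.0, 0.4], [-0.01, -5.58, 0.0]]
[[1.0, 28.0, 0.3], [-0.01, -5.58, 0.0]]
```

Emit:
carry_out(targets=[[[0.8,28,0.7],[0,-5.6,0]],[[0.8,28,0.6],[0,-5.6,0]],[[0.9,28,0.5],[0,-5.6,0]],[[0.9,28,0.4],[0,-5.6,0]],[[1,28,0.3],[0,-5.6,0]],[[0,0,0],[0,0,0]],[[0,0,0],[0,0,0]]], jaw=0.55)

```text
time_s: 2.9
tool_pos: [0.463, 0.0417, 0.0604]
tool_rot: [-90.0, 0.0, 33.0]
force: [0.6, -0.5, 0.9]
grip_width: 0.0487
```

Run:
```python
from h import *
o=env.get_obs(); print(o['tool_pos'],o['tool_rot'],o['force'],o['qpos'])
im=save('wrist','w3')
print(proj('wrist',(.463,.042,.031)))
```

```text
[0.46304453 0.04167794 0.06043786] [-8.99859123e+01  3.74471183e-02  3.29752085e+01] [ 0.62688532 -0.50132555  0.92073853] [-37.62025783   4.53302704  30.42912759 120.1489866   -2.76284228
  56.01106961  27.25267982]
[316.17624732 229.84967013]
```

View pics/w3.png

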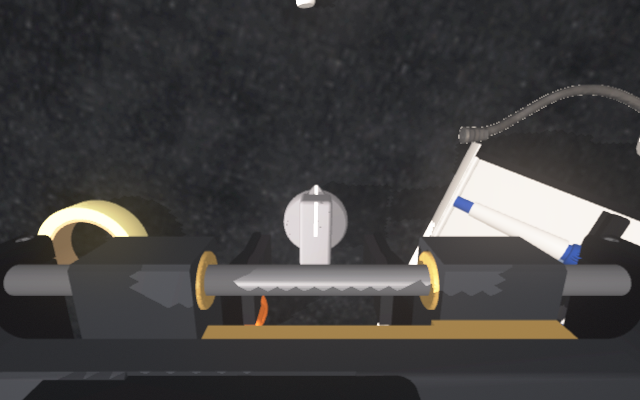

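Run:
```python
from h import *
n=Ro.from_euler('z',123,degrees=True).as_matrix()
c=np.array([.463,.042,0])
print('nose',proj('wrist',c+n@[.027,0,.0075]),'front bar',proj('wrist',c+n@[.022,0,.031]), [proj('wrist',c+n@[.0225*np.cos(a),.0225*np.sin(a),.009]).round(1) for a in (np.pi/2,-np.pi/2)])
im=cv2.imread('pics/w3.png'); cv2.imwrite('pics/w3c.png',cv2.resize(im[170:280,260:380],None,fx=5,fy=5,interpolation=cv2.INTER_CUBIC))
```

```text
nose [316.13249633 179.30440731] front bar [316.13322743 195.29830465] [array([283.2, 218.7]), array([349.2, 218.6])]
```

View pics/w3c.png

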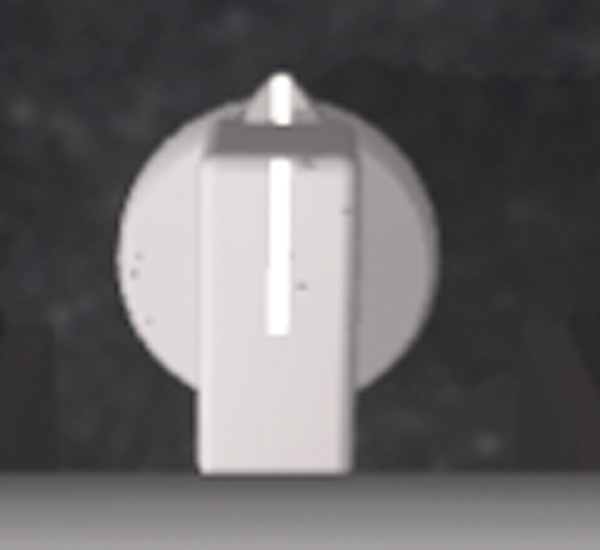

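Emit:
carry_out(targets=[[[0,20,-2.5],[0,0,0]],[[0,20,0],[0,0,0]],[[0,8.4,0],[0,0,0]],[[0,0,0],[0,0,0]],[[0,0,0],[0,0,0]]])

```text
time_s: 3.45
tool_pos: [0.4657, 0.0388, 0.0129]
tool_rot: [-90.0, -0.1, 33.0]
force: [-0.5, -0.0, 0.5]
grip_width: 0.0479
```

Emit:
carry_out(targets=[[[0,0,0],[0,0,0]],[[0,0,0],[0,0,0]],[[0,0,0],[0,0,0]],[[0,0,0],[0,0,0]],[[0,0,0],[0,0,0]]], jaw=0, squeeze=25)

```text
time_s: 3.95
tool_pos: [0.4648, 0.0385, 0.0119]
tool_rot: [-90.0, -0.0, 33.0]
force: [0.1, -0.7, 1.6]
grip_width: 0.0196
```

Run:
```python
from h import *
o=env.get_obs(); print(o['tool_pos'],o['tool_rot'],o['force'],o['grip_width'])
im=save('wrist','w4')
```

```text
[0.46476213 0.03845986 0.01190354] [-8.99975668e+01 -9.41787299e-03  3.29670833e+01] [ 0.05783083 -0.67057496  1.61217698] 0.019572282926513012
```

View pics/w4.png

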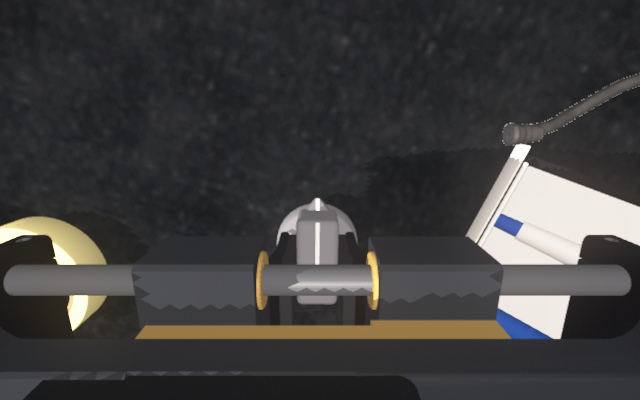

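Run:
```python
from h import *
o=env.get_obs();p=o['tool_pos'];R=rpy(o['tool_rot'])
# tool coords: bottom of knob at tool y = +0.012 below tcp
C=cam('wrist')
for d in (-.002,0,.002,.004):
    f=lambda z,h: proj('wrist',p+R@np.array([0,.0119-h,d+z]),C).round(1)
    print(d,'nose',f(.027,.0075),'front',f(.022,.031),'rear',f(-.022,.031))
im=cv2.imread('pics/w4.png'); cv2.imwrite('pics/w4c.png',cv2.resize(im[190:320,260:380],None,fx=4.6,fy=4.6,interpolation=cv2.INTER_CUBIC))
```

```text
-0.002 nose [317.4 203.6] front [317.5 228. ] rear [317.4 312.2]
0 nose [317.4 199.9] front [317.5 223.8] rear [317.4 308.7]
0.002 nose [317.4 196.2] front [317.5 219.7] rear [317.4 305.1]
0.004 nose [317.4 192.4] front [317.5 215.5] rear [317.4 301.4]
```

View pics/w4c.png

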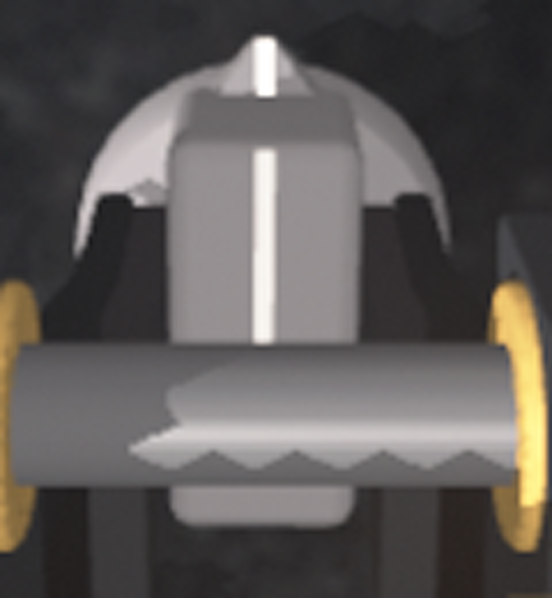

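Emit:
carry_out(targets=[[[0,-30,0],[0,0,0]],[[0,-45,0],[0,0,0]],[[0,-45,0],[0,0,0]],[[0,-45,0],[0,0,0]],[[0,-23,0],[0,0,0]],[[0,0,0],[0,0,0]]], squeeze=40)

```text
time_s: 4.6
tool_pos: [0.467, 0.0389, 0.2034]
tool_rot: [-90.1, -0.4, 33.0]
force: [0.2, -0.9, -1.0]
grip_width: 0.0198
```

Run:
```python
from h import *
plan((.441,-.277,.20),-42,10)
```

```text
total rotvec [-0.2  74.97  0.4 ] T 4.6
[[-19.4, 0.2, -25.1], [-0.02, 7.5, 0.04]]
[[-15.9, 0.3, -27.4], [-0.02, 7.5, 0.04]]
[[-12.2, 0.3, -29.2], [-0.02, 7.5, 0.04]]
[[-8.3, 0.3, -30.6], [-0.02, 7.5, 0.04]]
[[-4.2, 0.3, -31.4], [-0.02, 7.5, 0.04]]
[[-0.1, 0.3, -31.7], [-0.02, 7.5, 0.04]]
[[4.0, 0.3, -31.4], [-0.02, 7.5, 0.04]]
[[8.1, 0.3, -30.6], [-0.02, 7.5, 0.04]]
[[12.0, 0.3, -29.3], [-0.02, 7.5, 0.04]]
[[15.7, 0.3, -27.5], [-0.02, 7.5, 0.04]]
```

Emit:
carry_out(targets=[[[-19.4,0.2,-25.1],[0,7.5,0]],[[-15.9,0.2,-27.4],[0,7.5,0]],[[-12.2,0.2,-29.2],[0,7.5,0]],[[-8.3,0.2,-30.6],[0,7.5,0]],[[-4.2,0.2,-31.4],[0,7.5,0]],[[-0.1,0.2,-31.7],[0,7.5,0]],[[4,0.2,-31.4],[0,7.5,0]],[[8.1,0.2,-30.6],[0,7.5,0]],[[12,0.2,-29.3],[0,7.5,0]],[[15.7,0.2,-27.5],[0,7.5,0]],[[0,0,0],[0,0,0]],[[0,0,0],[0,0,0]]])

```text
time_s: 5.8
tool_pos: [0.4375, -0.2774, 0.1962]
tool_rot: [-90.1, 0.1, -42.1]
force: [0.4, 0.9, -1.0]
grip_width: 0.0199
```

Run:
```python
from h import *
o=env.get_obs(); print(o['tool_pos'],o['tool_rot'],o['force'],o['grip_width'],o['qpos'])
im=save('wrist','w5')
print(proj('wrist',(.488,-.225,.115)))
```

```text
[ 0.43754436 -0.27735841  0.19622495] [-90.07918676   0.1357695  -42.09443991] [ 0.36813944  0.91131438 -1.01123609] 0.019943132372926855 [-18.18090843   3.23134708  49.73193194 105.17000673  -2.52375038
  72.90384384  -9.83962788]
[320.91322876 111.21211356]
```

View pics/w5.png

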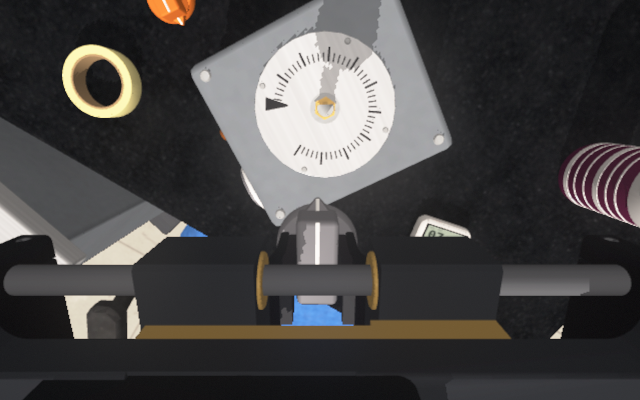

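Run:
```python
from h import *
o=env.get_obs(); print(o['tool_pos'],o['tool_rot'])
im=save('wrist','w6'); np.save('w6.npy',np.r_[o['tool_pos'],o['tool_rot']])
cv2.imwrite('pics/w6c.png',cv2.resize(im[80:135,285:365,::-1],None,fx=9,fy=9,interpolation=cv2.INTER_CUBIC))
cv2.imwrite('pics/w6d.png',cv2.resize(im[20:190,240:410,::-1],None,fx=3.5,fy=3.5,interpolation=cv2.INTER_CUBIC))
```

```text
[ 0.43809836 -0.27626451  0.19637888] [-90.04012309   0.1368448  -41.96396699]
```

View pics/w6c.png

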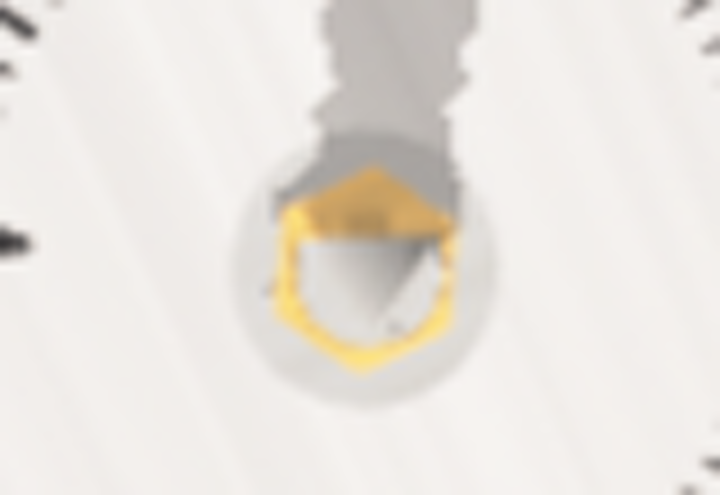

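View pics/w6d.png

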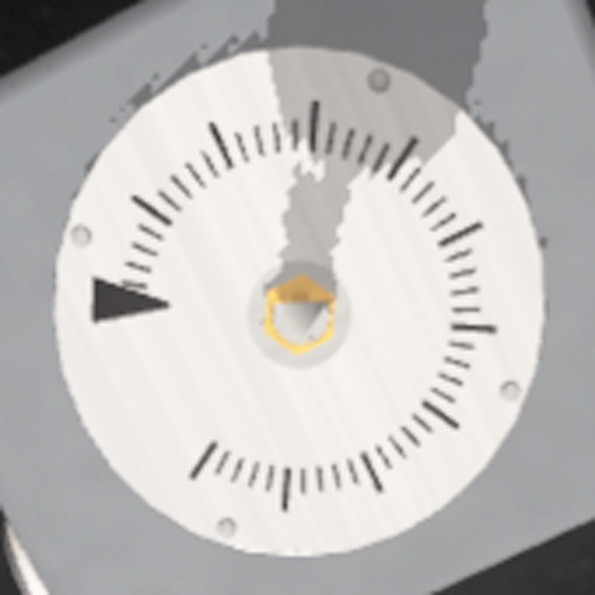

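Run:
```python
from h import *
a=ray('wrist',(326.1,109.9),.115); print('shaft',a)
l=ray('wrist',(285+297/9,80+238/9),.115);r=ray('wrist',(285+437/9,80+238/9),.115)
print('chord',np.linalg.norm(l-r),'normal ang',np.degrees(np.arctan2((r-l)[1],(r-l)[0]))+90)
z=ray('wrist',(240+170/3.5,20+304/3.5),.095); v=z-a; print('zero',z,np.linalg.norm(v[:2]),np.degrees(np.arctan2(v[1],v[0])))
c=ray('wrist',(285+365/9,80+272/9),.095); print('collar centre',c)
R=rpy(env.get_obs()['tool_rot']); print('tcp target',a-R@np.array([0,0,.0015]))
for d in env.outline_of('wrist','shaft_top'): print(d['xy'],d['p'])
```

```text
shaft [ 0.49171786 -0.22623597  0.115     ]
chord 0.011018476105898371 normal ang 48.10597546795674
zero [ 0.47221416 -0.2056042   0.095     ] 0.028391275847664644 133.39003522275323
collar centre [ 0.49168029 -0.22640851  0.095     ]
tcp target [ 0.49071617 -0.22735249  0.11500042]
[326.4, 99.0] 0.64
```

Run:
```python
from h import *
R=rpy(env.get_obs()['tool_rot']); a=np.array([.4917,-.2263,.14])
t=a-R@np.array([0,0,.002]); t[2]=.14; print(t)
plan(t,-42,4)
```

```text
[ 0.49036514 -0.22778934  0.14      ]
total rotvec [-0.    0.13 -0.09] T 5.95
[[1.6, 14.2, 17.5], [-0.0, 0.03, -0.02]]
[[1.6, 14.2, 17.5], [-0.0, 0.03, -0.02]]
[[1.6, 14.2, 17.5], [-0.0, 0.03, -0.02]]
[[1.6, 14.2, 17.5], [-0.0, 0.03, -0.02]]
```

Emit:
carry_out(targets=[[[1.6,14,17.5],[0,0,0]],[[1.6,14,17.5],[0,0,0]],[[1.6,14,17.5],[0,0,0]],[[1.6,14,17.5],[0,0,0]],[[0,0,0],[0,0,0]],[[0,0,0],[0,0,0]],[[0,0,0],[0,0,0]]])

```text
time_s: 6.65
tool_pos: [0.4901, -0.2301, 0.1421]
tool_rot: [-90.0, -0.0, -42.1]
force: [0.6, -0.1, -0.5]
grip_width: 0.0195
```

Run:
```python
from h import *
o=env.get_obs(); print(o['tool_pos'],o['tool_rot'],o['force'],o['wrist_torque'],o['grip_width'])
save('wrist','w7'); im=save('scene','s7')
cv2.imwrite('pics/s7c.png',cv2.resize(im[150:300,290:440,::-1],None,fx=4,fy=4,interpolation=cv2.INTER_CUBIC))
```

```text
[ 0.49009519 -0.23007574  0.14213617] [-8.99960538e+01 -3.46866510e-02 -4.20503633e+01] [ 0.62541317 -0.11721161 -0.49820031] [-0.13864388  0.12207934  0.0001644 ] 0.01947346643693091
```

View pics/s7c.png

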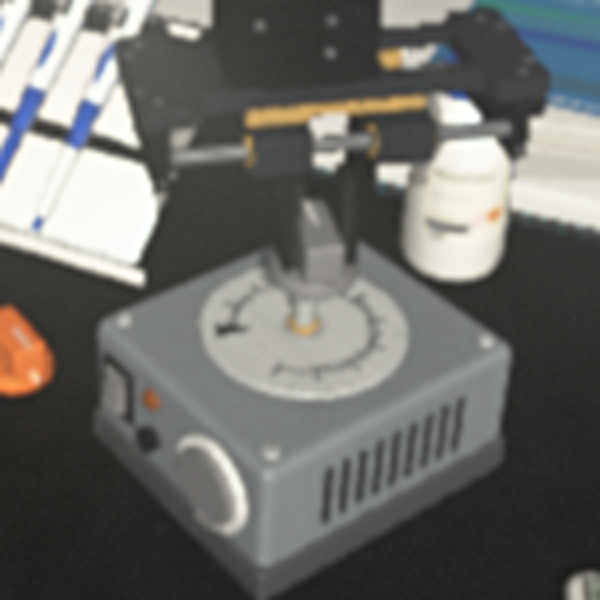

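View pics/w7.png

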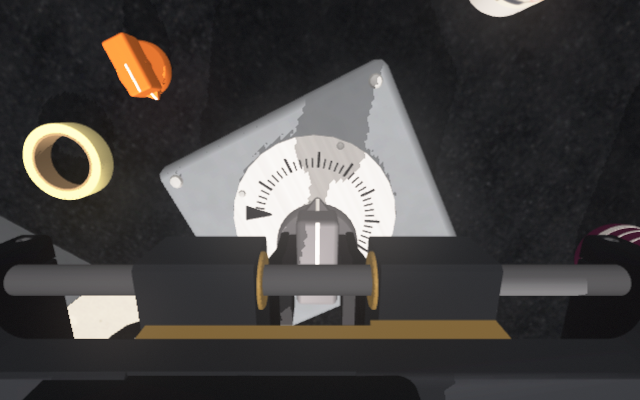

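Run:
```python
from h import *
for i in range(4):
    o=env.get_obs(); print(o['time_s'],o['tool_pos'].round(4),o['tool_rot'].round(2),o['force'].round(2))
    im=env.read_camera('scene')
```

```text
6.75 [ 0.4902 -0.2304  0.1424] [-8.995e+01 -6.000e-02 -4.210e+01] [ 0.74 -0.51 -0.68]
6.8 [ 0.4902 -0.2303  0.1425] [-8.994e+01 -6.000e-02 -4.210e+01] [ 0.27  0.12 -0.79]
6.85 [ 0.4902 -0.2302  0.1424] [-8.994e+01 -5.000e-02 -4.209e+01] [ 0.26 -0.66 -1.22]
6.9 [ 0.4903 -0.23    0.1423] [-8.994e+01 -4.000e-02 -4.208e+01] [ 0.38  0.43 -0.49]
```

Run:
```python
from h import *
from scipy.optimize import least_squares
C=cam('wrist'); im=cv2.imread('pics/w7.png')
cv2.imwrite('pics/w7c.png',cv2.resize(im[120:250,210:420],None,fx=3.8,fy=3.8,interpolation=cv2.INTER_CUBIC))
g=im.min(axis=2).astype(float)
c0=np.array([.4917,-.2263,.095])
pts=[]
for a in np.radians(np.arange(0,360,3)):
    rs=np.arange(.048,.060,.0002)
    P=[proj('wrist',c0+[r*np.cos(a),r*np.sin(a),0],C) for r in rs]
    if min(p[1] for p in P)>225: continue
    v=cv2.remap(g.astype('float32'),np.array(P,dtype='float32')[:,0][None],np.array(P,dtype='float32')[:,1][None],1)[0]
    dv=v[8:]-v[:-8]; i=dv.argmin()
    if dv[i]<-35: pts.append(c0[:2]+rs[i+4]*np.array([np.cos(a),np.sin(a)]))
pts=np.array(pts); print(len(pts))
f=lambda q: np.hypot(pts[:,0]-q[0],pts[:,1]-q[1])-q[2]
for fix in (0,1):
    s=least_squares((lambda q:f([q[0],q[1],.054])) if fix else f,[.49,-.226,.054],loss='soft_l1',f_scale=.0005); print(s.x,np.std(f([s.x[0],s.x[1],.054])))
o=env.get_obs(); R=rpy(o['tool_rot']); c=np.array([*s.x[:2],.115]); print('shaft in tool axes mm',(R.T@(c-o['tool_pos'])*1000).round(1))
```

```text
65
[ 0.49172845 -0.22592484  0.05340369] 0.00017690405940451207
[ 0.49124123 -0.22648603  0.054     ] 0.0003140834943015211
shaft in tool axes mm [-1.6 27.2  3.2]
```

View pics/w7c.png

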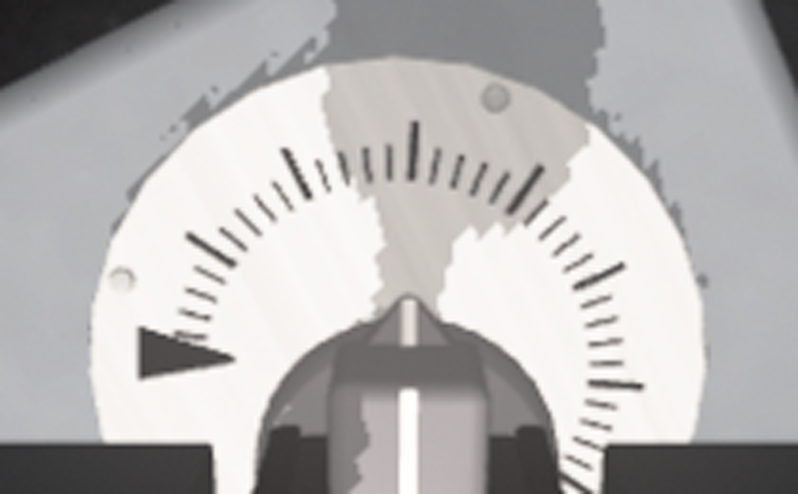

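Emit:
carry_out(targets=[[[-1.7,5,1.8],[0,0,0]],[[0,5,0],[0,0,0]],[[0,3,0],[0,0,0]],[[0,0,0],[0,0,0]],[[0,0,0],[0,0,0]],[[0,0,0],[0,0,0]]])

```text
time_s: 7.55
tool_pos: [0.4903, -0.2272, 0.1288]
tool_rot: [-90.0, -0.0, -42.0]
force: [-0.2, -0.2, 0.5]
grip_width: 0.0196
```

```bash
cat > st.py <<'E'
from h import *
im=env.read_camera('wrist') # 50ms settle
o=env.get_obs(); R=rpy(o['tool_rot'])
print(o['time_s'],o['tool_pos'].round(4),o['tool_rot'].round(2),'F tool',(R.T@o['force']).round(2),'M tool',(R.T@o['wrist_torque']).round(2),o['grip_width'].round(4))
print('shaft in tool mm',(R.T@(np.array([.4915,-.2263,.115])-o['tool_pos'])*1000).round(1))
E
python3 st.py
```

```text
Traceback (most recent call last):
  File "st.py", line 4, in <module>
    print(o['time_s'],o['tool_pos'].round(4),o['tool_rot'].round(2),'F tool',(R.T@o['force']).round(2),'M tool',(R.T@o['wrist_torque']).round(2),o['grip_width'].round(4))
                                                                                                                                                 ^^^^^^^^^^^^^^^^^^^^^
AttributeError: 'float' object has no attribute 'round'
```

Emit:
carry_out(targets=[[[0,2,0],[0,0,0]],[[0,2,0],[0,0,0]],[[0,2,0],[0,0,0]],[[0,0,0],[0,0,0]],[[0,0,0],[0,0,0]]])

```text
time_s: 8.1
tool_pos: [0.4902, -0.227, 0.1227]
tool_rot: [-90.0, 0.0, -42.0]
force: [0.0, 1.0, -0.4]
grip_width: 0.0194
```

```bash
sed -i "s/o\['grip_width'\].round(4)/round(o['grip_width'],4)/" st.py; python3 st.py
```

```text
8.15 [ 0.4902 -0.2271  0.1227] [-90.    -0.   -42.03] F tool [-0.07  1.84 -0.3 ] M tool [-0.16  0.01  0.  ] 0.0198
shaft in tool mm [0.4 7.7 1.4]
```

Emit:
carry_out(targets=[[[0,1,0],[0,0,0]],[[0,1,0],[0,0,0]],[[0,0,0],[0,0,0]],[[0,0,0],[0,0,0]]])

```text
time_s: 8.55
tool_pos: [0.4902, -0.227, 0.1207]
tool_rot: [-90.0, 0.0, -42.0]
force: [-0.5, -0.3, 0.1]
grip_width: 0.0195
```

```bash
python3 st.py
```

```text
8.6 [ 0.4902 -0.227   0.1208] [-89.99  -0.   -42.03] F tool [-0.41  0.46  0.19] M tool [-0.07  0.07  0.01] 0.0199
shaft in tool mm [0.4 5.8 1.4]
```

Emit:
carry_out(targets=[[[0,1,0],[0,0,0]],[[0,0,0],[0,0,0]],[[0,0,0],[0,0,0]]])

```text
time_s: 8.9
tool_pos: [0.4902, -0.227, 0.1197]
tool_rot: [-90.0, 0.0, -42.0]
force: [-0.1, 0.1, -1.0]
grip_width: 0.0197
```

```bash
python3 st.py
```

```text
8.95 [ 0.4902 -0.227   0.1197] [-89.99   0.   -42.02] F tool [ 0.11  0.56 -0.43] M tool [-0.14  0.01  0.04] 0.0198
shaft in tool mm [0.5 4.7 1.4]
```

Emit:
carry_out(targets=[[[0,1,0],[0,0,0]],[[0,1,0],[0,0,0]],[[0,0,0],[0,0,0]],[[0,0,0],[0,0,0]]])

```text
time_s: 9.35
tool_pos: [0.4903, -0.227, 0.1178]
tool_rot: [-90.0, 0.0, -42.0]
force: [0.2, 0.3, -1.5]
grip_width: 0.0198
```

```bash
python3 st.py
```

```text
9.4 [ 0.4903 -0.227   0.1177] [-89.99   0.   -42.03] F tool [-0.25  1.17 -0.87] M tool [-0.08  0.01  0.  ] 0.0197
shaft in tool mm [0.5 2.7 1.3]
```

Emit:
carry_out(targets=[[[0,1,0],[0,0,0]],[[0,0,0],[0,0,0]],[[0,0,0],[0,0,0]]])

```text
time_s: 9.7
tool_pos: [0.4905, -0.2269, 0.1168]
tool_rot: [-90.0, -0.0, -42.0]
force: [1.1, 0.0, -0.5]
grip_width: 0.0198
```

```bash
python3 st.py
```

```text
9.75 [ 0.4905 -0.2269  0.1168] [-8.998e+01 -2.000e-02 -4.202e+01] F tool [0.24 0.47 0.91] M tool [ 0.06 -0.01 -0.05] 0.0199
shaft in tool mm [0.3 1.8 1.2]
```

Emit:
carry_out(targets=[[[0,1,0],[0,0,0]],[[0,0,0],[0,0,0]],[[0,0,0],[0,0,0]]])

```text
time_s: 10.05
tool_pos: [0.4905, -0.2269, 0.1158]
tool_rot: [-90.0, -0.0, -42.0]
force: [1.3, 1.5, -0.4]
grip_width: 0.0196
```

Emit:
carry_out(targets=[[[0,1,0],[0,0,0]],[[0,0,0],[0,0,0]],[[0,0,0],[0,0,0]]])

```text
time_s: 10.35
tool_pos: [0.4906, -0.2269, 0.1149]
tool_rot: [-90.0, -0.0, -42.0]
force: [2.8, 1.3, 0.5]
grip_width: 0.0198
```

```bash
python3 st.py
```

```text
10.4 [ 0.4906 -0.2269  0.1149] [-8.997e+01 -2.000e-02 -4.201e+01] F tool [ 0.03 -0.4   2.04] M tool [ 0.45  0.04 -0.1 ] 0.0198
shaft in tool mm [ 0.3 -0.1  1.1]
```

Emit:
carry_out(targets=[[[0,0.5,0.4],[0,0,0]],[[0,0.5,0],[0,0,0]],[[0,0,0],[0,0,0]]])

```text
time_s: 10.7
tool_pos: [0.4904, -0.2265, 0.1135]
tool_rot: [-90.0, 0.0, -42.0]
force: [2.6, 1.9, -0.4]
grip_width: 0.0197
```

```bash
python3 st.py
```

```text
10.75 [ 0.4904 -0.2265  0.1135] [-9.000e+01  2.000e-02 -4.202e+01] F tool [0.1  0.44 3.32] M tool [ 0.52  0.02 -0.1 ] 0.0196
shaft in tool mm [ 0.7 -1.5  0.9]
```

Emit:
carry_out(targets=[[[0,0.5,0],[0,0,0]],[[0,0.5,0],[0,0,0]],[[0,0,0],[0,0,0]]])

```text
time_s: 11.05
tool_pos: [0.4904, -0.2266, 0.1126]
tool_rot: [-90.0, 0.0, -42.0]
force: [1.9, 1.9, -0.5]
grip_width: 0.0201
```

```bash
python3 st.py
```

```text
11.1 [ 0.4904 -0.2266  0.1126] [-9.000e+01  2.000e-02 -4.202e+01] F tool [-0.39  0.04  2.29] M tool [ 0.54 -0.    0.01] 0.0197
shaft in tool mm [ 0.7 -2.4  1. ]
```

Emit:
carry_out(targets=[[[0,0.5,0.3],[0,0,0]],[[0,0.5,0],[0,0,0]],[[0,0.5,0],[0,0,0]],[[0,0,0],[0,0,0]]])

```text
time_s: 11.5
tool_pos: [0.4906, -0.2266, 0.1112]
tool_rot: [-90.0, 0.0, -42.0]
force: [1.4, 1.6, -0.6]
grip_width: 0.0197
```

```bash
python3 st.py
```

```text
11.55 [ 0.4906 -0.2266  0.1112] [-90.     0.   -42.03] F tool [-0.92  0.73  2.6 ] M tool [ 0.41  0.06 -0.06] 0.0197
shaft in tool mm [ 0.5 -3.8  0.8]
```

Emit:
carry_out(targets=[[[0,0.5,0],[0,0,0]],[[0,0.5,0],[0,0,0]],[[0,0,0],[0,0,0]]])

```text
time_s: 11.85
tool_pos: [0.4903, -0.2267, 0.1099]
tool_rot: [-90.0, 0.0, -42.0]
force: [1.8, 1.9, -1.3]
grip_width: 0.0196
```

```bash
python3 st.py
```

```text
11.9 [ 0.4903 -0.2267  0.1099] [-9.003e+01  3.000e-02 -4.204e+01] F tool [0.5  1.43 2.7 ] M tool [ 0.31  0.02 -0.09] 0.0198
shaft in tool mm [ 0.6 -5.1  1.1]
```

Run:
```python
from h import *
im=save('wrist','w8')
cv2.imwrite('pics/w8c.png',cv2.resize(im[130:320,200:440,::-1],None,fx=3.1,fy=3.1,interpolation=cv2.INTER_CUBIC))
im=save('scene','s8')
cv2.imwrite('pics/s8c.png',cv2.resize(im[170:270,310:420,::-1],None,fx=5.5,fy=5.5,interpolation=cv2.INTER_CUBIC))
```

```text
(no output)
```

View pics/w8c.png

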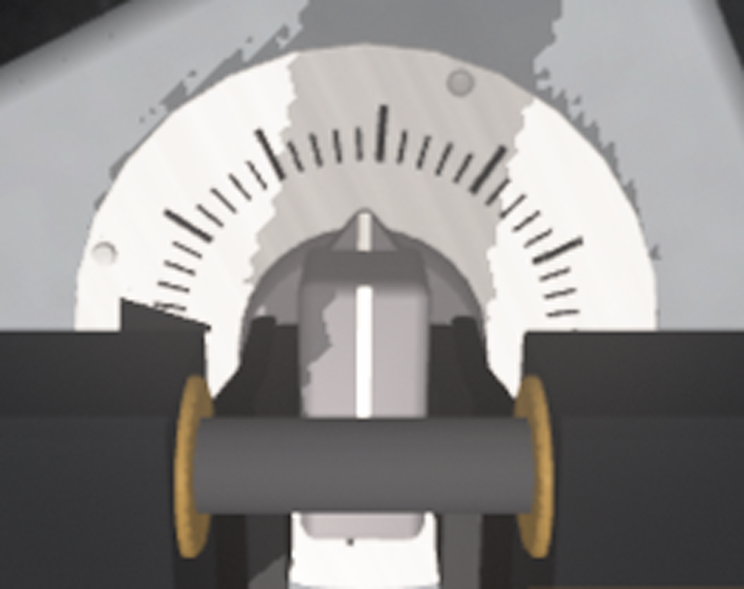

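View pics/s8c.png

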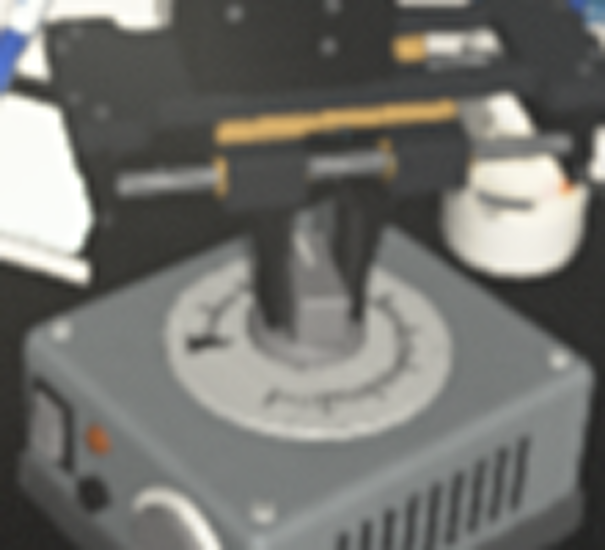

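Emit:
carry_out(targets=[[[0,0.5,0],[0,0,0]],[[0,0.5,0],[0,0,0]],[[0,0,0],[0,0,0]]])

```text
time_s: 12.3
tool_pos: [0.4904, -0.2267, 0.1092]
tool_rot: [-90.0, 0.0, -42.0]
force: [-0.0, 1.5, -0.7]
grip_width: 0.0199
```

```bash
python3 st.py
```

```text
12.35 [ 0.4904 -0.2268  0.1092] [-9.002e+01  1.000e-02 -4.204e+01] F tool [0.38 1.31 1.33] M tool [0.08 0.02 0.01] 0.0195
shaft in tool mm [ 0.5 -5.8  1.1]
```

Emit:
carry_out(targets=[[[0,0.5,0],[0,0,0]],[[0,0.5,0],[0,0,0]],[[0,0,0],[0,0,0]]])

```text
time_s: 12.65
tool_pos: [0.4905, -0.2268, 0.1086]
tool_rot: [-90.0, 0.0, -42.0]
force: [-1.9, 0.6, 3.1]
grip_width: 0.0197
```

```bash
python3 st.py
```

```text
12.7 [ 0.4906 -0.2268  0.1086] [-90.    -0.   -42.04] F tool [-0.78 -3.67 -0.95] M tool [-0.31 -0.03  0.33] 0.0198
shaft in tool mm [ 0.3 -6.4  1. ]
```

Emit:
carry_out(targets=[[[0,0.5,0],[0,0,0]],[[0,0.5,0],[0,0,0]],[[0,0,0],[0,0,0]]])

```text
time_s: 13.0
tool_pos: [0.4906, -0.2268, 0.1085]
tool_rot: [-90.0, 0.0, -42.0]
force: [-4.6, 1.7, 10.3]
grip_width: 0.0198
```

```bash
python3 st.py
```

```text
13.05 [ 0.4906 -0.2268  0.1085] [-8.997e+01  2.000e-02 -4.204e+01] F tool [-3.79 -9.53 -1.59] M tool [-0.48  0.02  0.94] 0.0197
shaft in tool mm [ 0.3 -6.5  1. ]
```

Emit:
carry_out(targets=[[[0,0.5,0],[0,0,0]],[[0,0.5,0],[0,0,0]],[[0,0,0],[0,0,0]]])

```text
time_s: 13.35
tool_pos: [0.4907, -0.2269, 0.1084]
tool_rot: [-89.9, 0.0, -42.0]
force: [-6.1, 2.5, 16.9]
grip_width: 0.0197
```

```bash
python3 st.py
```

```text
13.4 [ 0.4907 -0.2269  0.1084] [-8.994e+01  4.000e-02 -4.205e+01] F tool [ -6.47 -16.56  -1.78] M tool [-0.63 -0.    1.55] 0.0198
shaft in tool mm [ 0.2 -6.6  1. ]
```

Emit:
carry_out(targets=[[[0,-1.3,0],[0,0,0]],[[0,-1.3,0],[0,0,0]],[[0,0,0],[0,0,0]],[[0,0,0],[0,0,0]]])

```text
time_s: 13.8
tool_pos: [0.4907, -0.2266, 0.1086]
tool_rot: [-90.0, -0.0, -42.0]
force: [-0.3, -0.1, -0.1]
grip_width: 0.02
```

```bash
python3 st.py
```

```text
13.85 [ 0.4907 -0.2265  0.1087] [-9.001e+01 -1.000e-02 -4.202e+01] F tool [0.17 0.87 0.41] M tool [-0.17  0.03 -0.04] 0.02
shaft in tool mm [ 0.4 -6.3  0.7]
```

Emit:
carry_out(targets=[[[0,-0.7,0],[0,0,0]],[[0,-0.5,0],[0,0,0]],[[0,0,0],[0,0,0]],[[0,0,0],[0,0,0]]])

```text
time_s: 14.25
tool_pos: [0.4906, -0.2264, 0.1098]
tool_rot: [-90.0, 0.0, -42.0]
force: [-0.2, 0.3, -3.1]
grip_width: 0.0199
```

```bash
python3 st.py
```

```text
14.3 [ 0.4906 -0.2264  0.1098] [-9.001e+01  1.000e-02 -4.202e+01] F tool [0.36 4.02 0.31] M tool [-0.11 -0.02 -0.12] 0.0195
shaft in tool mm [ 0.6 -5.2  0.7]
```

Emit:
carry_out(targets=[[[0,1,0],[0,0,0]],[[0,0,0],[0,-3,0]],[[0.1,0,0],[0,-6,0]],[[0.1,0,-0.05],[0,-6,0]],[[0.1,0,-0.05],[0,-6,0]],[[0,0,0],[0,0,0]],[[0,0,0],[0,0,0]]])

```text
time_s: 15.0
tool_pos: [0.4912, -0.2266, 0.1092]
tool_rot: [-90.0, -0.0, -21.2]
force: [1.1, 0.1, -1.1]
grip_width: 0.0198
```

```bash
python3 st.py
```

```text
15.05 [ 0.4912 -0.2267  0.1092] [-8.997e+01 -3.000e-02 -2.115e+01] F tool [0.37 0.11 1.57] M tool [ 0.07 -0.02 -0.09] 0.0196
shaft in tool mm [ 0.2 -5.8  0.5]
```

Emit:
carry_out(targets=[[[0.1,0,0],[0,-6,0]],[[0.1,0,-0.05],[0,-6,0]],[[0.1,0,-0.05],[0,-6,0]],[[0.1,0,0],[0,-6,0]],[[0.1,0,-0.05],[0,-6,0]],[[0.1,0,-0.05],[0,-6,0]],[[0.1,0,0],[0,-6,0]],[[0.1,0,-0.05],[0,-6,0]],[[0.1,0,-0.05],[0,-6,0]],[[0,0,0],[0,0,0]],[[0,0,0],[0,0,0]]])

```text
time_s: 16.15
tool_pos: [0.4918, -0.2266, 0.1091]
tool_rot: [-90.0, -0.0, 32.8]
force: [-0.4, 1.6, 0.8]
grip_width: 0.0195
```

```bash
python3 st.py
python3 - <<'E'
from h import *
im=save('wrist','w9')
cv2.imwrite('pics/w9c.png',cv2.resize(im[130:320,200:440,::-1],None,fx=3.1,fy=3.1,interpolation=cv2.INTER_CUBIC))
E
```

```text
16.2 [ 0.4918 -0.2266  0.1092] [-8.996e+01 -2.000e-02  3.282e+01] F tool [ 1.05 -1.    1.71] M tool [ 0.48 -0.   -0.15] 0.0198
shaft in tool mm [-0.1 -5.8  0.4]
```

View pics/w9c.png

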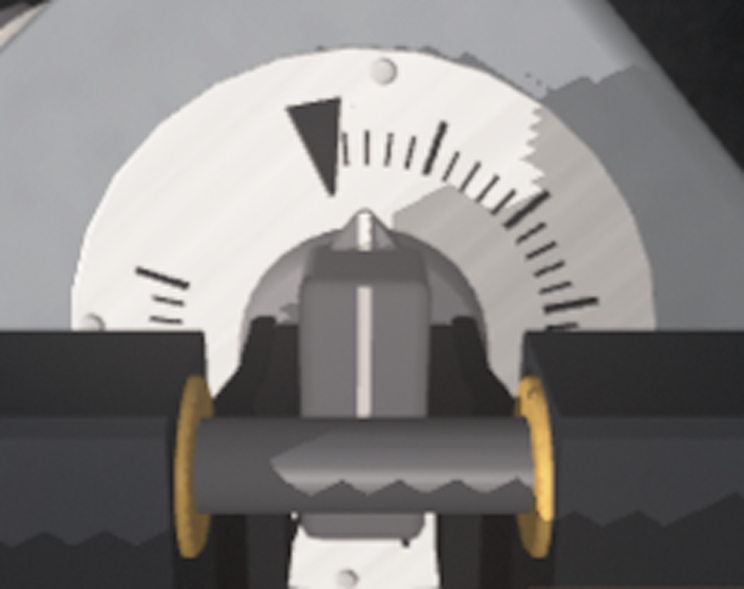

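Emit:
carry_out(targets=[[[0.1,0,0],[0,-4,0]],[[0.1,0,0],[0,-4,0]],[[0,0,0],[0,0,0]]])

```text
time_s: 16.55
tool_pos: [0.4919, -0.2265, 0.1091]
tool_rot: [-90.0, -0.0, 40.9]
force: [-0.7, 1.8, 1.5]
grip_width: 0.0193
```

```bash
python3 st.py
```

```text
16.6 [ 0.4919 -0.2265  0.1091] [-8.996e+01 -2.000e-02  4.084e+01] F tool [ 0.6  -2.35  3.09] M tool [ 0.52  0.01 -0.2 ] 0.0197
shaft in tool mm [-0.1 -5.9  0.4]
```

Emit:
carry_out(targets=[[[0,0,0],[0,-1.5,0]],[[0,0,0],[0,-1.5,0]],[[0,0,0],[0,0,0]]])

```text
time_s: 16.9
tool_pos: [0.4919, -0.2266, 0.1091]
tool_rot: [-90.0, -0.0, 44.0]
force: [-1.2, 2.8, 2.6]
grip_width: 0.0197
```

```bash
python3 st.py
python3 - <<'E'
from h import *
im=save('wrist','w10')
cv2.imwrite('pics/w10c.png',cv2.resize(im[130:320,200:440,::-1],None,fx=3.1,fy=3.1,interpolation=cv2.INTER_CUBIC))
E
```

```text
16.95 [ 0.4919 -0.2266  0.109 ] [-8.997e+01 -1.000e-02  4.397e+01] F tool [ 1.26 -3.08  3.67] M tool [ 0.77  0.01 -0.3 ] 0.0196
shaft in tool mm [-0.1 -6.   0.5]
```

View pics/w10c.png

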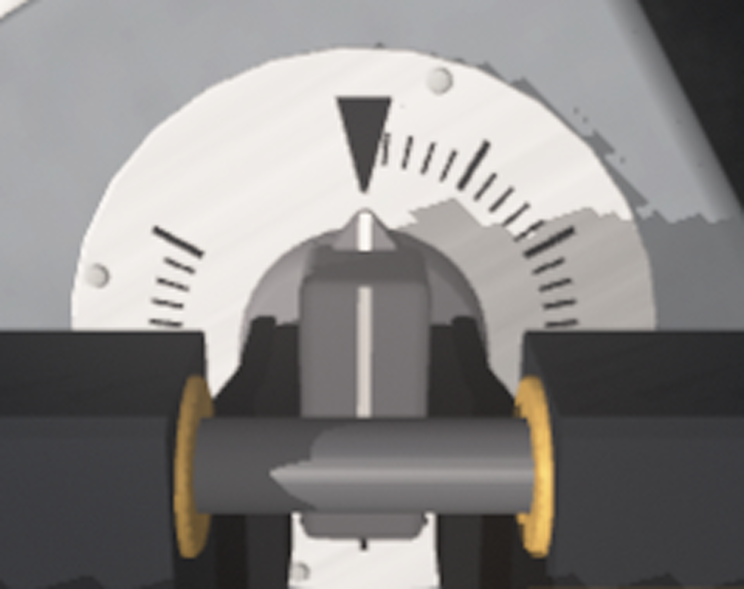

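Emit:
carry_out(targets=[[[0,0,0],[0,0,0]],[[0,0,0],[0,0,0]],[[0,0,0],[0,0,0]],[[0,0,0],[0,0,0]]], jaw=0.55)

```text
time_s: 17.4
tool_pos: [0.4919, -0.2275, 0.109]
tool_rot: [-90.0, 0.0, 43.9]
force: [0.1, 0.2, -0.1]
grip_width: 0.0431
```

Emit:
carry_out(targets=[[[0,-5,0],[0,0,0]],[[0,-20,0],[0,0,0]],[[0,-30,0],[0,0,0]],[[0,-30,0],[0,0,0]],[[0,-10,-15],[0,0,0]],[[0,0,-30],[0,0,0]],[[0,0,-25],[0,0,0]],[[0,0,0],[0,0,0]],[[0,0,0],[0,0,0]],[[0,0,0],[0,0,0]]])

```text
time_s: 18.4
tool_pos: [0.5401, -0.2767, 0.204]
tool_rot: [-90.0, -0.0, 44.0]
force: [0.2, 1.2, 0.7]
grip_width: 0.048
```

```bash
python3 st.py
python3 - <<'E'
from h import *
im=save('wrist','w11')
cv2.imwrite('pics/w11c.png',cv2.resize(im[0:200,210:430,::-1],None,fx=3,fy=3,interpolation=cv2.INTER_CUBIC))
im=save('scene','s11')
cv2.imwrite('pics/s11c.png',cv2.resize(im[170:270,310:420,::-1],None,fx=5.5,fy=5.5,interpolation=cv2.INTER_CUBIC))
E
```

```text
18.45 [ 0.5402 -0.2766  0.2041] [-8.997e+01 -3.000e-02  4.400e+01] F tool [ 0.6   0.21 -0.78] M tool [ 0.   -0.01  0.04] 0.0479
shaft in tool mm [-0.1 89.2 69.9]
```

View pics/w11c.png

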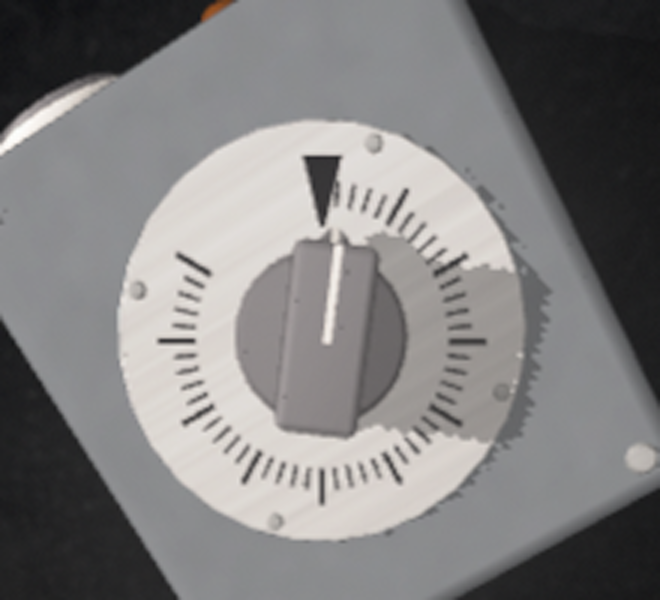

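View pics/s11c.png

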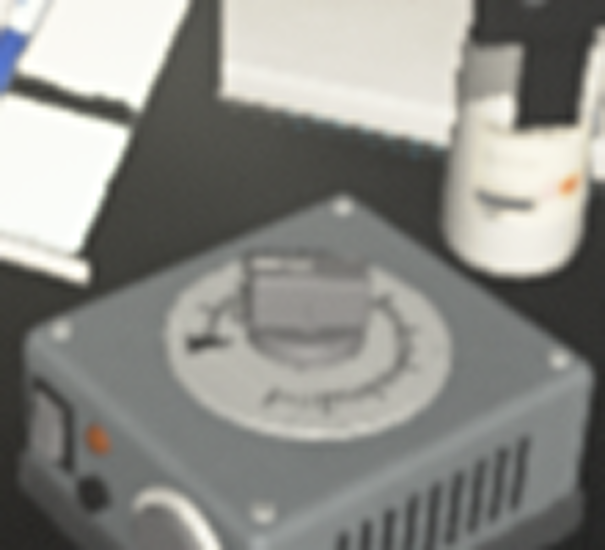

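Run:
```python
from h import *
f=lambda a,b,z: ray('wrist',(210+a/3,b/3),z)
n=f(338,231,.104); w=f(322,228,.095); l1=f(338,247,.1275); l2=f(327,344,.1275)
print(n,w,np.linalg.norm((n-w)[:2]))
v=l1-l2; print('line ang',np.degrees(np.arctan2(v[1],v[0])))
from h import *
S=np.array([.4915,-.2263]); 
for q in (n,w): d=q[:2]-S; print(np.hypot(*d),np.degrees(np.arctan2(d[1],d[0])))
# bar corners top
cs=[f(296,243,.1275),f(380,250,.1275),f(355,437,.1275),f(276,428,.1275)]
print('bar centre',np.mean(cs,axis=0)); 
for a,b in ((0,3),(1,2)): v=cs[a]-cs[b]; print(np.degrees(np.arctan2(v[1],v[0])))
# skirt ellipse check of height: width
l=f(235,335,.1055); r=f(407,335,.1055); print('skirt dia',np.linalg.norm(l-r))
```

```text
[ 0.47641912 -0.20450495  0.104     ] [ 0.47248155 -0.20612284  0.095     ] 0.004256998935307429
line ang 127.42301563560447
0.026503908688425552 124.6809342757416
0.027727594666980635 133.30670296125095
bar centre [ 0.49265297 -0.22559055  0.1275    ]
127.1040032597598
126.84426734761585
skirt dia 0.043656272303025684
```

Run:
```python
from h import *
plan((.4919,-.2267,.204),37,3)
```

```text
total rotvec [-0.01  7.01  0.05] T 18.55
[[-0.0, 0.1, 23.2], [-0.0, 2.34, 0.02]]
[[-1.0, 0.1, 23.2], [-0.0, 2.34, 0.02]]
[[-1.9, 0.1, 23.1], [-0.0, 2.34, 0.02]]
```

Emit:
carry_out(targets=[[[0,0,23.2],[0,2.3,0]],[[-1,0,23.2],[0,2.3,0]],[[-1.9,0,23.2],[0,2.4,0]],[[0,30,0],[0,0,0]],[[0,30,0],[0,0,0]],[[0,5,0],[0,0,0]],[[0,0,0],[0,0,0]],[[0,0,0],[0,0,0]],[[0,0,0],[0,0,0]]])

```text
time_s: 19.45
tool_pos: [0.4931, -0.2277, 0.1406]
tool_rot: [-90.1, -0.1, 37.0]
force: [-0.8, 0.1, 0.1]
grip_width: 0.0479
```

```bash
python3 st.py
python3 - <<'E'
from h import *
im=save('wrist','w12')
cv2.imwrite('pics/w12c.png',cv2.resize(im[130:320,200:440,::-1],None,fx=3.1,fy=3.1,interpolation=cv2.INTER_CUBIC))
E
```

```text
19.5 [ 0.493  -0.2276  0.1404] [-9.010e+01 -9.000e-02  3.696e+01] F tool [ 0.54  0.45 -0.56] M tool [-0.05 -0.02  0.04] 0.048
shaft in tool mm [-0.4 25.4  2. ]
```

View pics/w12c.png

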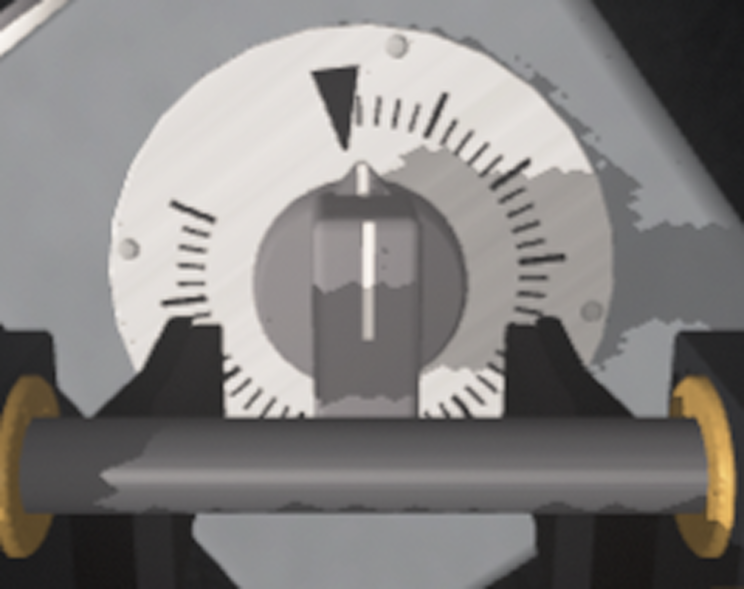

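Emit:
carry_out(targets=[[[-0.3,15,1],[0,0,0]],[[0,13,0],[0,0,0]],[[0,2.5,0],[0,0,0]],[[0,0,0],[0,0,0]],[[0,0,0],[0,0,0]]])

```text
time_s: 20.05
tool_pos: [0.4913, -0.2267, 0.1084]
tool_rot: [-90.0, 0.0, 37.0]
force: [0.2, 0.3, 0.5]
grip_width: 0.048
```

```bash
python3 st.py
```

```text
20.1 [ 0.4915 -0.2267  0.1088] [-9.002e+01 -1.000e-02  3.697e+01] F tool [-0.27  0.85  0.84] M tool [-0.03  0.01  0.04] 0.0479
shaft in tool mm [ 0.3 -6.2  0.3]
```

Emit:
carry_out(targets=[[[0,0,0],[0,0,0]],[[0,0,0],[0,0,0]],[[0,0,0],[0,0,0]],[[0,0,0],[0,0,0]],[[0,0,0],[0,0,0]]], jaw=0, squeeze=30)

```text
time_s: 20.6
tool_pos: [0.4915, -0.2265, 0.1087]
tool_rot: [-90.0, -0.0, 37.0]
force: [-0.3, -0.1, -0.1]
grip_width: 0.0199
```

```bash
python3 st.py
```

```text
20.65 [ 0.4915 -0.2265  0.1087] [-9.001e+01 -3.000e-02  3.698e+01] F tool [ 1.06  0.23 -0.07] M tool [-0.06  0.03 -0.01] 0.0195
shaft in tool mm [ 0.1 -6.3  0.1]
```

Emit:
carry_out(targets=[[[0,0,0],[0,-3,0]],[[0,0,0],[0,-4,0]],[[0,0,0],[0,-3,0]],[[0,0,0],[0,0,0]]])

```text
time_s: 21.05
tool_pos: [0.4916, -0.2263, 0.1087]
tool_rot: [-90.0, -0.0, 47.0]
force: [0.3, 0.8, 1.0]
grip_width: 0.0201
```

```bash
python3 st.py
```

```text
21.1 [ 0.4916 -0.2264  0.1087] [-9.001e+01 -4.000e-02  4.691e+01] F tool [ 0.75 -1.1   0.02] M tool [ 0.02  0.08 -0.25] 0.0195
shaft in tool mm [ 0.  -6.3  0.1]
```

Emit:
carry_out(targets=[[[0,0,0],[0,-1.5,0]],[[0,0,0],[0,-1.5,0]],[[0,0,0],[0,0,0]]])

```text
time_s: 21.4
tool_pos: [0.4916, -0.2264, 0.1087]
tool_rot: [-90.0, -0.0, 50.0]
force: [2.0, 1.9, 2.0]
grip_width: 0.0197
```

```bash
python3 st.py
python3 - <<'E'
from h import *
im=save('wrist','w13')
cv2.imwrite('pics/w13c.png',cv2.resize(im[130:320,200:440,::-1],None,fx=3.1,fy=3.1,interpolation=cv2.INTER_CUBIC))
E
```

```text
21.45 [ 0.4916 -0.2264  0.1087] [-9.002e+01 -4.000e-02  4.998e+01] F tool [ 2.38 -1.95  0.38] M tool [-0.06  0.07 -0.39] 0.0198
shaft in tool mm [ 0.  -6.3  0.1]
```

View pics/w13c.png

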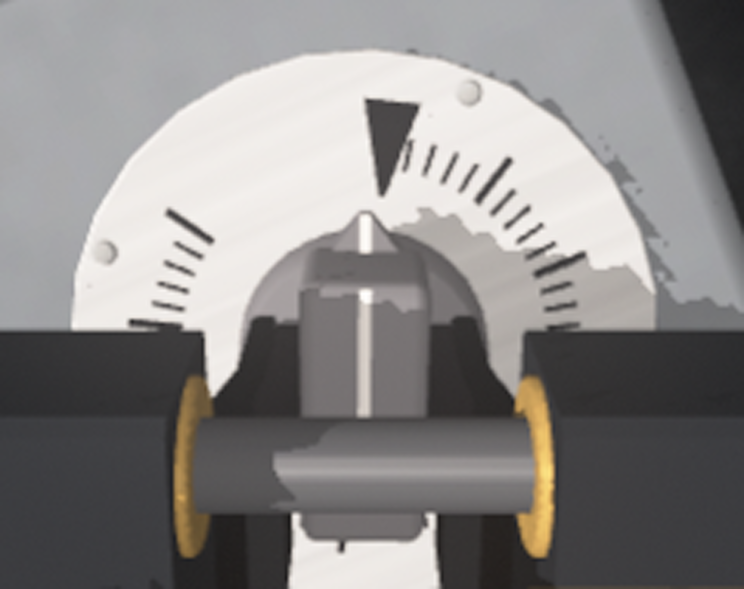

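Emit:
carry_out(targets=[[[0,0,0],[0,0,0]],[[0,0,0],[0,0,0]],[[0,0,0],[0,0,0]],[[0,0,0],[0,0,0]]], jaw=0.55)

```text
time_s: 21.9
tool_pos: [0.4908, -0.2268, 0.1083]
tool_rot: [-90.0, 0.0, 50.0]
force: [-0.1, -0.6, 0.3]
grip_width: 0.0431
```

Emit:
carry_out(targets=[[[0,-5,0],[0,0,0]],[[0,-20,0],[0,0,0]],[[0,-30,0],[0,0,0]],[[0,-30,0],[0,0,0]],[[0,-10,-15],[0,0,0]],[[0,0,-30],[0,0,0]],[[0,0,-25],[0,0,0]],[[0,0,0],[0,0,0]],[[0,0,0],[0,0,0]],[[0,0,0],[0,0,0]]])

```text
time_s: 22.9
tool_pos: [0.5443, -0.2711, 0.2035]
tool_rot: [-90.0, -0.0, 50.0]
force: [-0.4, -0.4, 0.4]
grip_width: 0.0483
```

```bash
python3 st.py
python3 - <<'E'
from h import *
im=save('wrist','w14')
cv2.imwrite('pics/w14c.png',cv2.resize(im[0:200,210:430,::-1],None,fx=3,fy=3,interpolation=cv2.INTER_CUBIC))
save('scene','s14')
E
```

```text
22.95 [ 0.5443 -0.271   0.2036] [-8.997e+01 -3.000e-02  4.999e+01] F tool [-0.42  0.22 -0.06] M tool [-0.01 -0.02  0.04] 0.048
shaft in tool mm [ 0.3 88.7 69.1]
```

View pics/w14c.png

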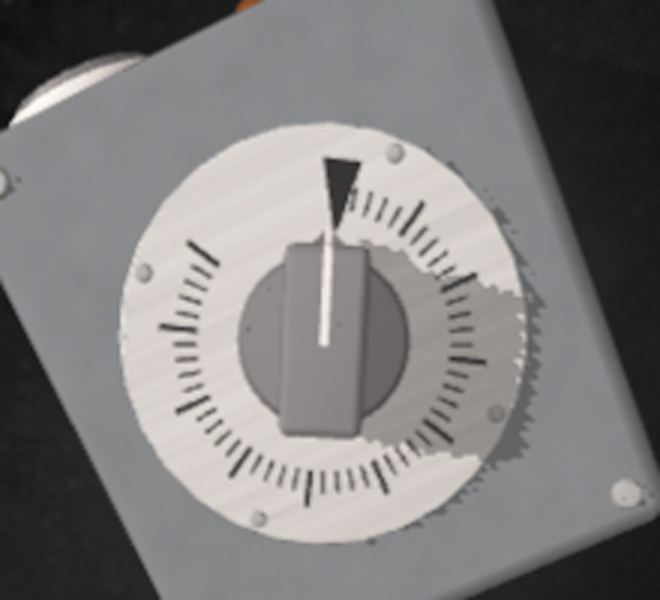

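View pics/s14.png

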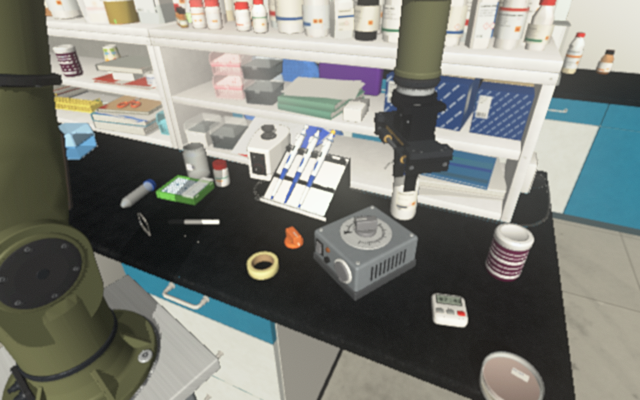

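Run:
```python
from h import *
f=lambda a,b,z: ray('wrist',(210+a/3,b/3),z)
im=cv2.imread('pics/w14.png'); cv2.imwrite('pics/w14d.png',cv2.resize(im[60:150,285:350],None,fx=6.5,fy=6.5,interpolation=cv2.INTER_CUBIC))
n=f(331,232,.104); w=f(338,229,.095); l1=f(329,247,.1275); l2=f(323,344,.1275)
print(n,w,np.linalg.norm((n-w)[:2])*1000)
v=l1-l2; print('line ang',np.degrees(np.arctan2(v[1],v[0])))
cs=[f(286,243,.1275),f(369,247,.1275),f(359,438,.1275),f(280,434,.1275)]
c=np.mean(cs,axis=0);print('bar centre',c)
for a,b in ((0,3),(1,2)): v=cs[a]-cs[b]; print(np.degrees(np.arctan2(v[1],v[0])))
for z in (.0965+.009,): print('skirt', (f(238,335,z)+f(410,335,z))/2)
d=w-np.array([.4915,-.2263,0]); print(np.degrees(np.arctan2(d[1],d[0])))
```

```text
[ 0.47250456 -0.20749295  0.104     ] [ 0.47252482 -0.20503676  0.095     ] 2.456268244071391
line ang 136.37745042559857
bar centre [ 0.491481   -0.22596805  0.1275    ]
137.56612225880633
137.5591326670829
skirt [ 0.49030461 -0.22467449  0.1055    ]
131.745524672249
```

View pics/w14d.png

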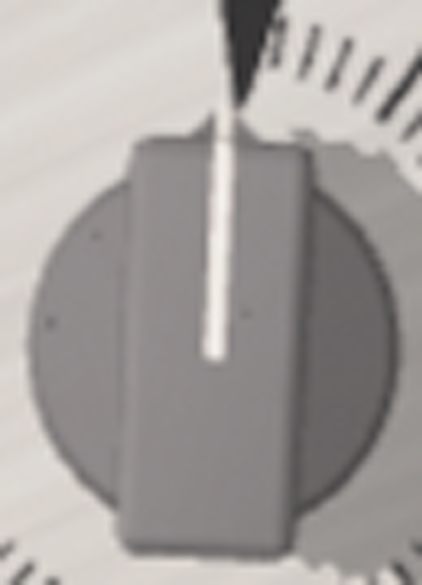

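```bash
python3 -c "
from h import *
print(env.sign_off(), env.get_obs()['time_s'])"
```

```text
the job is handed in; nothing more can be done
the job is handed in; nothing more can be done
```

I put the knob back on its shaft, pushed it to the end stop, turned it back to zero, let go and handed the job in at about 23 s. No verdict was reported.

**Angle:** The wrist camera showed the shaft's flat facing about 48° in the world frame, so I set the nose to that angle. The lip then passed the shaft's end with no upward force, and no feeling search was needed.

**Pushed home:**
- The knob met a hard stop with its underside at about 0.0966 m, where fully home is 0.0965 m. I pressed to about 17 N there and it went no further.
- The snap itself was not seen separately in the force readings. The evidence for it is the height, the hard stop above 15 N, and a light 3–4 N pull that lifted the knob only about 1 mm without it coming off.

**Zero:** After the first release the knob sprang back to about 127°, roughly 6.5° short of zero (133.5° to 134°). I regripped it, turned slightly past the mark and let go again. In the last picture:
- The bar points to about 137°, about 3.5° past zero.
- The nose tip measures about 2.5 mm from the mark; the limit is 4.5 mm.

**At hand-in:** The gripper was open and clear. The last scene picture shows the wash bottle, timer and reagent bottle where they started, though I did not measure their positions again. I also did not measure the knob's height again after the final release.

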